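# Lift the hot lid off the chocolate melting pot

### The job

Uncover the large melting pot: its lid is hot, so take the upright lid lifter by its wooden handle, slide its flat tongue under the lid's loop, lift the lid off level and put it down in the middle of the round cork trivet, without dropping it or touching it with the gripper. Then slide the lifter out of the loop and stand it back upright where it stood. Leave the small pot's lid alone.

Things in the scene. Friction and masses are not known exactly. Their poses are not given: they have to be found in the camera images.
- lid: Lid, 180 mm across, about 0.4 kg, on the large fixed pot (rim 75 mm up). Origin: centre of its underside plug (148 mm across, 5 mm deep), z up. Plate top 14 mm above origin. Rectangular loop of 8 mm round bar: top bar along the lid's y, centred, underside 54, top 62 mm above origin; legs at y = -50 and 50 mm, so 92 x 40 mm free. Same from x and -x. Yaw within 0.5 rad of 0.
- lifter_grip (a point): Lid lifter, 155 mm tall, 0.22 kg, self-standing. Point: centre of its upright wooden handle (24 x 24 x 80 mm), 115 mm above the underside; z up, x the way its flat foot, the tongue, points (yaw within 0.5 rad of 0). Tongue x -33 to 33, y -18 to 18, 6 mm thick; front lip x 28 to 33, top 14 mm above underside. 10 mm rod rises at x = -28 to 50 mm, then slants to the handle's foot.
- trivet: Round cork trivet, 200 mm across, 12 mm thick, fixed on the counter on the other side from the large pot. Origin: centre of its underside, z up; its top is 12 mm above the origin.
- small_lid: Bystander, to be left alone: lid 110 mm across with a loop 64 mm wide of its own, on the small melting pot (100 mm across, fixed). Origin: centre of its plug's underside, 60 mm above the counter; its loop's top is 46 mm above the origin.
Things that resemble listed ones, but are neither listed nor needed, are in the scene too. What is shaped like the part that bears lifter_grip but orange or red is not meant.

How it is judged (in metres and radians):
On the way, in this order (a step that is already met when the one before it is completed fails the run):
1. the lid hangs level (within 15 degrees) from the lifter, at least 20 mm above its place on the pot (height (world z) of lid above 0.09 m and angle between lid's own z axis and vertical below 0.26 rad and contact force between lifter and lid above 0.5 N), for 0.3 s.
2. the lid lies flat on the trivet, centred within 20 mm (horizontal distance between lid and trivet below 0.02 m and z of lid in the frame of trivet between 0.008 and 0.017 m and angle between lid's own z axis and vertical below 0.06 rad), for 0.2 s.
At the end, for the whole second after the job is handed in: The lid lies flat and still on the trivet, its centre within 20 mm of the trivet's; the lifter is out of the loop and stands upright on the counter within 60 mm of where it stood (all of step 2 and linear speed of lid below 0.02 m/s and contact force between lifter and lid below 0.1 N and distance of lifter_grip from where it was at the start of the episode below 0.06 m and angle between lifter_grip's own z axis and vertical below 0.15 rad); the robot touches nothing.
It fails at once if the lid tips more than 20 degrees (angle between lid's own z axis and vertical above 0.35 rad).
It fails at once if the lid is dropped or flung (faster than 0.8 m/s) (linear speed of lid above 0.8 m/s).
It fails at once if the gripper or arm touches the hot lid (contact force between any of the fingers, the arm and lid above 1 N).
It fails at once if the small pot's lid is moved by more than 20 mm (distance of small_lid from where it was at the start of the episode above 0.02 m).
It also fails if it takes over 64 s, if anything falls off the work surface, if the arm or the gripper's body presses on something with over 40 N, if the wrist force passes 120 N, or if a joint passes its speed limit or range.

### The arm

A 6-joint arm with a two-finger parallel gripper is mounted at the origin on the work surface. World frame = base frame: x ahead of the robot, y to its left, z up, the work surface at z = 0. Lengths are in mm, angles in rad, forces in N, time in s.
With the tool pointing down it reaches from about 300 to 775 mm from the base axis. Payload 14.6 kg.
Tool frame: the origin (TCP) lies at the very end of the fingers, on their centre line; the grasp point (between the pads) lies 19 mm behind it; z points along the fingers, y is the line along which they close (so a half turn about z gives the same grasp; the last joint's range is limited). The gripper opens to 94 mm and grips with 3 to 60 N. Pads are 16 mm wide; open, the fingers measure 119 mm over their backs; the gripper's body (75 mm by 177 mm) begins 78 mm behind the grasp point.
Start: joints at [1.122, 0.3, 1.521, -0, 1.321, -0.067], TCP at [204.922, 510.388, 205.446] pointing down, gripper open.
Joint ranges: [-3.03, 3.03], [-0.79, 2.21], [0.23, 2.52], [-1.04, 4.18], [0, 3.07], [-2.55, 2.55]. Speed limits (rad/s): [2.22, 2.22, 2.57, 3.14, 3.14, 3.14].

### API

Orientations are given as [roll, pitch, yaw] about the fixed x, y, z axes, in that order (R = Rz(yaw) Ry(pitch) Rx(roll)).
In Python, from cell import manip, camera, get_calibration gives the robot as it stands.
- The arm moves only by the tool arm_command, never from a script. Its argument "targets" is a list of rows, each an object of numbers: "hand": the opening, from -1 (shut) to 1 (fully open), so that 0 is half open; "x", "y", "z": the shift along the tool's x, y, z in m; "yaw": the turn about the tool's z in rad. In form: [{"hand": .., "x": .., "y": .., "z": .., "yaw": ..}, ...]. A call has 1 to 10 rows; each row shifts and turns the commanded pose from where the row before left it, along the tool's axes as they then stand; what a row does not reach is not made up. A row lasts 1/10 s, in which the tool goes at most 50 mm and 8.59 degrees, less where a joint would pass 70% of its speed; a pose out of reach is approached as far as the arm can. A call is refused whole if a number of a shift passes 0.05 or a number of a turn 0.15, either way. A call with a gripper value outside its range is refused whole. The fingers move at their own pace and stop on an object; "newtons" is the grip in N (left out, the last holds). Time passes only in rows, so rows that do not move let the fingers close. It gives the time, the measured TCP pose, the force, the opening and the grip force at its end, in the units of the state.
- manip.read_state(): the state, without advancing time (a new reading comes with each control period).
- camera(name): name is "side" or "top" or "wrist"; returns the picture (420x560x3 uint8, red, green, blue); there is no depth.
- get_calibration(name): a dict with "K" (3x3 intrinsics, pixels), "cam_to_world" (4x4, takes a point from camera to world coordinates). Camera axes: x right, y up, looking along -z (the intrinsics and any distortion apply to the point x, -y, -z); pixel columns grow to the right and rows downward; lengths in mm; the calibration is good to about 2 mm. A picture is of the moment at which its call begins: read the wrist's pose just before it. get_calibration takes no time and is no camera call; for the wrist camera it gives the pose at the moment of the call.
- manip.sign_off(): hands the job in; it is judged then, once.
The state is a dict: "clock": time; "joints": joint angles; "qd": joint speeds; "effort": joint torques, N m; "eef_pos": TCP position; "eef_rot": TCP orientation; "wrist_force": force on the tool from outside, world axes, zero at the start; "moment": the same for the moment, N m; "finger_gap": finger opening in mm; "finger_force": force on a finger pad.
Only numpy, scipy, OpenCV 4.12 (cv2) and the standard library are available. Lean on these libraries where they do the work, as an engineer would, in place of code of your own. Each camera call takes 0.05 s, during which the arm holds its last target. There are 200 camera calls.

## Working session

There is one attempt and no reset: what is moved stays moved. The work goes in short steps, Python scripts to look and compute and a tool call to move; the robot and the scene stay as the last step left them, time stands still between calls to the robot, and variables do not carry over. Pictures are saved under pics/ and viewed, at most 10 in all, crops included, and the job is handed in when it is done.

Besides the shell and the picture viewer there is one more tool, called after "Request:" as name(argument=value, ...), one argument or row to a line, values as JSON. arm_command: Moves the arm, as the interface text tells. Its arguments: {"type":"object","properties":{"targets":{"type":"array"},"newtons":{"type":"number"}},"required":["targets"]}

```bash
mkdir -p pics; ls; cat > h.py <<'E'
import numpy as np, cv2
from cell import manip, camera, get_calibration
def snap(n,f):
    c=get_calibration(n); im=camera(n); cv2.imwrite('pics/'+f+'.png',im[:,:,::-1]); np.savez('pics/'+f+'.npz',im=im,K=c['K'],T=c['cam_to_world']); return im
def load(f):
    d=np.load('pics/'+f+'.npz'); return d['im'],d['K'],d['T']
def ray(f,u,v):
    _,K,T=load(f); d=np.linalg.inv(K)@[u,v,1]; d=T[:3,:3]@[d[0],-d[1],-d[2]]; return T[:3,3],d
def onz(f,u,v,z):
    o,d=ray(f,u,v); return o+d*(z-o[2])/d[2]
def tri(f1,p1,f2,p2):
    o1,d1=ray(f1,*p1); o2,d2=ray(f2,*p2)
    s=np.linalg.lstsq(np.c_[d1,-d2],o2-o1,rcond=None)[0]; a=o1+s[0]*d1;b=o2+s[1]*d2
    return (a+b)/2,np.linalg.norm(a-b)
def proj(f,P):
    _,K,T=load(f); q=np.linalg.inv(T)@np.r_[P,1]; q=K@[q[0],-q[1],-q[2]]; return q[:2]/q[2]
E
python3 - <<'E'
from h import *
s=manip.read_state(); print(s)
for n in('side','top'):
    snap(n,n+'0'); c=get_calibration(n); print(n,c)
a=load('side0')[0];b=load('top0')[0]
E
```

```text
pics
{'clock': 0.0, 'joints': array([ 1.12242406e+00,  3.00481285e-01,  1.52159696e+00,  2.04516707e-05,
        1.32068018e+00, -6.65891359e-02]), 'qd': array([ 6.15695136e-04, -7.65163759e-04, -1.51888047e-03, -6.52889305e-04,
        1.08249534e-03, -6.05962785e-05]), 'effort': array([ 5.00183305e-04, -5.31796432e+01, -3.52741635e+01,  7.08833733e-02,
        2.42892362e-02, -1.09534203e-04]), 'eef_pos': array([204.79405249, 510.16539214, 204.87402142]), 'eef_rot': array([-3.14043078e+00, -9.73357850e-05,  2.75980439e+00]), 'wrist_force': array([ 0.10361795, -0.17079549, -0.08147485]), 'moment': array([-0.01773371,  0.00139016,  0.00271173]), 'finger_force': 0.0, 'finger_gap': 93.91719214889525}
side {'K': array([[514.7423566 ,   0.        , 279.11479843],
       [  0.        , 514.7423566 , 209.35553336],
       [  0.        ,   0.        ,   1.        ]]), 'cam_to_world': array([[ 7.55741826e-01,  4.70981476e-01, -4.55006310e-01,
         1.06010951e+02],
       [-6.54793459e-01,  5.32865189e-01, -5.36003933e-01,
        -5.32504440e+02],
       [-9.99090027e-03,  7.03015747e-01,  7.11104100e-01,
         8.07409614e+02],
       [ 0.00000000e+00,  0.00000000e+00,  0.00000000e+00,
         1.00000000e+00]])}
top {'K': array([[489.08415984,   0.        , 278.98502793],
       [  0.        , 489.08415984, 214.34895667],
       [  0.        ,   0.        ,   1.        ]]), 'cam_to_world': array([[ 2.70913901e-02,  9.82913769e-01, -1.82062023e-01,
         3.95657522e+02],
       [-9.99122063e-01,  2.08024889e-02, -3.63642714e-02,
        -2.04598228e+01],
       [-3.19555999e-02,  1.82887343e-01,  9.82614400e-01,
         9.92085341e+02],
       [ 0.00000000e+00,  0.00000000e+00,  0.00000000e+00,
         1.00000000e+00]])}
```

View pics/side0.png

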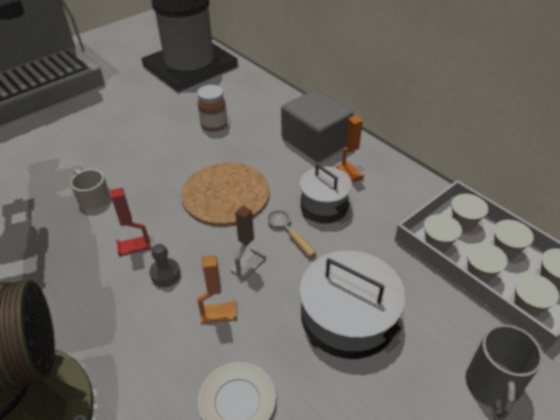

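View pics/top0.png

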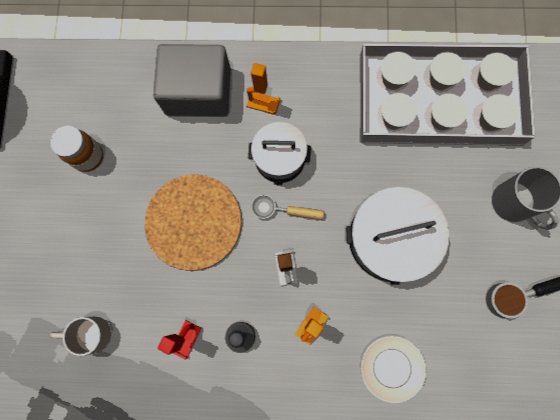

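The side view shows the brown-handled steel lifter at (245,225), and the top view shows it at (286,262). The look-alikes in the top view are orange at (263,100), orange at (313,325) and red at (180,340). The large lid is at top (400,234), the trivet at (193,222) and the small lid at (279,150). The lifter I want is the brown wooden one, and I'll check it in a crop.

```bash
python3 - <<'E'
from h import *
a=load('side0')[0];b=load('top0')[0]
c1=cv2.resize(a[195:285,215:285],None,fx=5.5,fy=5.5,interpolation=2)
c2=cv2.resize(b[235:300,250:320],None,fx=5.5,fy=5.5,interpolation=2)
o=np.zeros((495,770,3),np.uint8);o[:c1.shape[0],:c1.shape[1]]=c1;o[:c2.shape[0],385:385+c2.shape[1]]=c2
cv2.imwrite('pics/crop.png',o[:,:,::-1])
print(proj('top0',[395,-20,0]))
# trivet
hsv=cv2.cvtColor(b,cv2.COLOR_RGB2HSV)
m=((hsv[...,0]>5)&(hsv[...,0]<22)&(hsv[...,1]>110)&(hsv[...,2]>60)).astype(np.uint8)
m[:, 245:]=0; m[:170]=0;m[280:]=0; m[:,:125]=0
cs,_=cv2.findContours(m,0,1); c=max(cs,key=cv2.contourArea)
e=cv2.fitEllipse(cv2.convexHull(c)); print('trivet',e,onz('top0',*e[0],12))
# loop bar of lid
g=b.max(2); 
m=(g[200:268,365:445]<70).astype(np.uint8)
for y in range(215,246): print(''.join('#' if v<45 else '+' if v<80 else '.' for v in g[y,365:445]))
# handle colours
print(hsv[262,286],b[262,286],a[225,245])
E
```

```text
[294.65275615 305.70796936]
trivet ((192.62911987304688, 222.08709716796875), (94.15262603759766, 97.26432800292969), 51.72873306274414) [557.42100182 192.03448573  12.        ]
................................................................................
................................................................................
................................................................................
................................................................................
................................................................................
................................................................................
...................................................................+++..........
...............................................................+++++++..........
...........................................................+++++++++++..........
.......................................................++++++++++++++...........
..................................................++++++++++++++++#+............
...............................
[... 924 characters left out ...]
................
.........#####..................................................................
.........####+..................................................................
.........+#+....................................................................
................................................................................
................................................................................
................................................................................
................................................................................
................................................................................
[ 11 176  97] [97 55 30] [49 40 31]
```

View pics/crop.png

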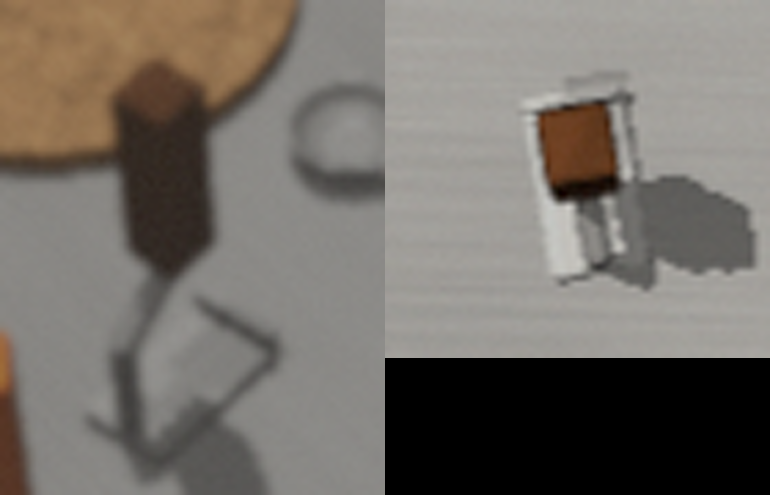

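```bash
python3 - <<'E'
from h import *
b=load('top0')[0]
# lid loop: top-bar ends
g=b.max(2).astype(int)
P=np.array([[x,y] for y in range(220,241) for x in range(374,438) if 45<=g[y,x]<80])
vx,vy,cx,cy=cv2.fitLine(P.astype(np.float32),2,0,.01,.01).ravel()
t=(P-[cx,cy])@[vx,vy]; E=[np.array([cx,cy])+k*np.array([vx,vy]) for k in (t.min()+2,t.max()-1)]
A,B=[onz('top0',*e,130) for e in E]; d=A-B
print('bar',A,B,(A+B)/2,np.linalg.norm(d),'lid yaw',np.arctan2(d[1],d[0])-np.pi/2)
# lid plate ellipse (bright)
hsv=cv2.cvtColor(b,cv2.COLOR_RGB2HSV)
m=((hsv[...,2]>165)).astype(np.uint8); m[:,:345]=0;m[:180]=0;m[290:]=0;m[:,455:]=0
m=cv2.morphologyEx(m,cv2.MORPH_OPEN,np.ones((3,3)))
c=max(cv2.findContours(m,0,1)[0],key=cv2.contourArea); e=cv2.fitEllipse(cv2.convexHull(c)); print('plate',e,onz('top0',*e[0],82))
# handle top
m=((hsv[...,0]<18)&(hsv[...,1]>130)&(hsv[...,2]>75)).astype(np.uint8);m[:248]=0;m[280:]=0;m[:,:270]=0;m[:,300:]=0
c=max(cv2.findContours(m,0,1)[0],key=cv2.contourArea); r=cv2.minAreaRect(c);print(r)
Q=[onz('top0',*p,155)[:2] for p in cv2.boxPoints(r)];print('handle',np.mean(Q,0),[np.arctan2(*(Q[i]-Q[i-1])[::-1]) for i in range(4)])
f=onz('top0',275.1,253.5,6);k=onz('top0',280.9,285.9,6);print('tongue left edge',f,k,np.linalg.norm(f-k),np.arctan2(*(f-k)[1::-1]))
f2=onz('top0',294.9,252.3,14);print(f2)
print('small',onz('top0',279,145,105),'orange',onz('top0',313,325,20),onz('top0',263,100,20))
E
```

```text
bar [ 519.22412946 -159.78284198  130.        ] [ 546.37745225 -262.28176929  130.        ] [ 532.80079085 -211.03230564  130.        ] 106.0345841641261 lid yaw 0.2589646604440514
plate ((400.658203125, 233.47198486328125), (94.12812805175781, 97.29024505615234), 123.1697998046875) [ 532.82060084 -214.75948842   82.        ]
((284.5135192871094, 260.5810852050781), (12.494322776794434, 12.329923629760742), 80.53767395019531)
handle [470.5444415   -1.11990553] [np.float64(0.19260127084048803), np.float64(-1.3815040405543193), np.float64(-2.9536717840462705), np.float64(1.7601257417497744)]
tongue left edge [497.69292402  21.70893723   6.        ] [433.13946413   8.26715717   6.        ] 65.9380818260426 0.20529357733167738
[500.21835112 -18.26585529  14.        ]
small [693.70716616  15.96569448 105.        ] orange [359.25498808 -56.29384539  20.        ] [821.20826517  56.04169014  20.        ]
```

Request:
arm_command(
  targets=[
    {"hand": 1,"x": 0,"y": 0,"z": -0.005,"yaw": 0.1414},
    {"hand": 1,"x": 0,"y": 0,"z": -0.005,"yaw": 0.1414},
    {"hand": 1,"x": 0,"y": 0,"z": -0.005,"yaw": 0.1414},
    {"hand": 1,"x": 0,"y": 0,"z": -0.005,"yaw": 0.1414},
    {"hand": 1,"x": 0,"y": 0,"z": -0.005,"yaw": 0.1414},
    {"hand": 1,"x": 0,"y": 0,"z": -0.005,"yaw": 0.1414},
    {"hand": 1,"x": 0,"y": 0,"z": 0,"yaw": 0.1414},
    {"hand": 1,"x": 0,"y": 0,"z": 0,"yaw": 0},
  ],
)

```text
clock: 0.9
eef_pos: [204.9, 510.3, 235.2]
eef_rot: [-3.141, 0.0, 1.768]
wrist_force: [0.6, -0.1, -0.6]
finger_gap: 94.0
finger_force: 0.0
```

```bash
cat >> h.py <<'E'
from scipy.spatial.transform import Rotation as Ro
def to(p,yaw=None):
    s=manip.read_state(); R=Ro.from_euler('xyz',s['eef_rot']).as_matrix()
    print('t',round(s['clock'],2),'pos',s['eef_pos'].round(1),'rot',s['eef_rot'].round(3),'F',s['wrist_force'].round(1),'gap',round(s['finger_gap'],1),'ff',s['finger_force'])
    print('tool delta',(R.T@(np.array(p)-s['eef_pos'])).round(1), 'yaw' , None if yaw is None else round(s['eef_rot'][2]-yaw,3))
E
python3 -c "
from h import *
to([470,-1.5,235],1.77)"
```

```text
t 0.9 pos [204.9 510.3 235.2] rot [-3.141  0.     1.768] F [ 0.6 -0.1 -0.6] gap 94.0 ff 0.0
tool delta [-5.538e+02  1.599e+02  4.000e-01] yaw -0.002
```

Request:
arm_command(
  targets=[
    {"hand": 1,"x": -0.03955,"y": 0.01142,"z": 0,"yaw": 0},
    {"hand": 1,"x": -0.03955,"y": 0.01142,"z": 0,"yaw": 0},
    {"hand": 1,"x": -0.03955,"y": 0.01142,"z": 0,"yaw": 0},
    {"hand": 1,"x": -0.03955,"y": 0.01142,"z": 0,"yaw": 0},
    {"hand": 1,"x": -0.03955,"y": 0.01142,"z": 0,"yaw": 0},
    {"hand": 1,"x": -0.03955,"y": 0.01142,"z": 0,"yaw": 0},
    {"hand": 1,"x": -0.03955,"y": 0.01142,"z": 0,"yaw": 0},
  ],
)

```text
clock: 1.6
eef_pos: [338.4, 253.2, 235.3]
eef_rot: [-3.142, 0.0, 1.775]
wrist_force: [0.3, 1.3, -0.2]
finger_gap: 93.8
finger_force: 0.0
```

Request:
arm_command(
  targets=[
    {"hand": 1,"x": -0.03955,"y": 0.01142,"z": 0,"yaw": 0},
    {"hand": 1,"x": -0.03955,"y": 0.01142,"z": 0,"yaw": 0},
    {"hand": 1,"x": -0.03955,"y": 0.01142,"z": 0,"yaw": 0},
    {"hand": 1,"x": -0.03955,"y": 0.01142,"z": 0,"yaw": 0},
    {"hand": 1,"x": -0.03955,"y": 0.01142,"z": 0,"yaw": 0},
    {"hand": 1,"x": -0.03955,"y": 0.01142,"z": 0,"yaw": 0},
    {"hand": 1,"x": -0.03955,"y": 0.01142,"z": 0,"yaw": 0},
    {"hand": 1,"x": 0,"y": 0,"z": 0,"yaw": 0},
  ],
)

```text
clock: 2.4
eef_pos: [472.2, -4.0, 234.8]
eef_rot: [-3.141, 0.0, 1.771]
wrist_force: [0.5, 0.1, -0.2]
finger_gap: 94.4
finger_force: 0.0
```

```bash
python3 -c "
from h import *
to([470,-1.5,110],1.77); snap('wrist','w1')
for p in ([470,-1,155],[533,-213,132]): print(proj('w1',p))"
```

```text
t 2.4 pos [472.2  -4.  234.8] rot [-3.141  0.     1.771] F [ 0.5  0.1 -0.2] gap 94.4 ff 0.0
tool delta [  2.9  -1.6 124.8] yaw 0.001
[275.93295767 212.0982244 ]
[293.06426806 381.81701946]
```

View pics/w1.png

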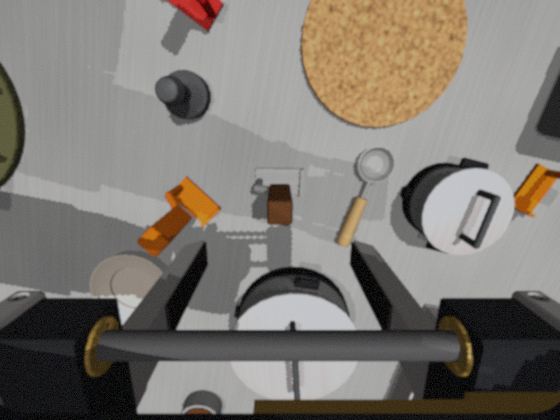

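The wrist view shows the brown handle at about (280,203), between the fingers' columns. The large pot's lid is at (295,345), the orange decoy at (190,205) and the trivet at (385,60).

```bash
python3 - <<'E'
from h import *
im=load('w1')[0]; hsv=cv2.cvtColor(im,cv2.COLOR_RGB2HSV)
print(im[180:230:3,280].tolist())
m=((hsv[...,0]<15)&(hsv[...,1]>120)&(hsv[...,2]<120)).astype(np.uint8);m[:175]=0;m[235:]=0;m[:,:255]=0;m[:,305:]=0
for y in range(182,228,2):
  xs=np.where(m[y])[0]; print(y,xs.min() if len(xs) else None,xs.max() if len(xs) else None,end='; ')
# bar pixels of large lid in the wrist view
g=im.max(2)
print()
for y in range(310,400,3): print(y,''.join('#' if v<50 else '+' if v<95 else '.' for v in g[y,250:345:1]))
E
```

```text
[[160, 161, 160], [137, 138, 135], [50, 28, 13], [48, 29, 13], [51, 31, 23], [46, 29, 13], [45, 25, 16], [83, 53, 36], [101, 65, 44], [103, 64, 39], [102, 64, 34], [99, 63, 34], [95, 64, 36], [95, 61, 39], [88, 55, 31], [105, 102, 100], [110, 111, 110]]
182 None None; 184 None None; 186 272 287; 188 271 287; 190 270 287; 192 270 288; 194 269 289; 196 269 289; 198 269 289; 200 268 290; 202 268 290; 204 268 290; 206 268 290; 208 268 291; 210 268 290; 212 268 290; 214 268 290; 216 269 290; 218 268 290; 220 268 290; 222 269 289; 224 None None; 226 None None; 
310 ..............................................................................................+
313 ...............................................................................................
316 ...............................................................................................
319 ...............................................................................................
322 .........................................+++...................................................
325 ..................................
[... 1761 characters left out ...]

379 ............................................++++...............................................
382 ............................................++++...............................................
385 ...........................................+++++...............................................
388 ...........................................+++++...............................................
391 ............................................+++++..............................................
394 .............................................++++..............................................
397 .............................................++++..............................................
```

```bash
python3 - <<'E'
from h import *
h=onz('w1',279.2,212.5,155);print(h)
a=onz('w1',295,365,132);b=onz('w1',297.3,396,132);print(a,b,np.arctan2(*(a-b)[1::-1])-np.pi/2)
to([h[0],h[1],110],1.771)
E
```

```text
[473.00309655  -0.78470339 155.        ]
[ 529.94564967 -188.14254381  132.        ] [ 542.69377404 -233.33558214  132.        ] 0.27493792110862425
t 2.45 pos [471.5  -2.2 234.8] rot [-3.14  -0.     1.771] F [ 0.2  1.1 -0.9] gap 93.9 ff 0.0
tool delta [  1.1   2.  124.8] yaw 0.0
```

Request:
arm_command(
  targets=[
    {"hand": 1,"x": 0.001,"y": 0.001,"z": 0.025,"yaw": 0},
    {"hand": 1,"x": 0,"y": 0,"z": 0.025,"yaw": 0},
    {"hand": 1,"x": 0,"y": 0,"z": 0.025,"yaw": 0},
    {"hand": 1,"x": 0,"y": 0,"z": 0.025,"yaw": 0},
    {"hand": 1,"x": 0,"y": 0,"z": 0.015,"yaw": 0},
    {"hand": 1,"x": 0,"y": 0,"z": 0.01,"yaw": 0},
    {"hand": 1,"x": 0,"y": 0,"z": 0,"yaw": 0},
  ],
)

```text
clock: 3.15
eef_pos: [471.3, 1.2, 109.6]
eef_rot: [-3.14, -0.001, 1.772]
wrist_force: [-0.7, -0.4, 0.2]
finger_gap: 94.1
finger_force: 0.0
```

Request:
arm_command(
  targets=[
    {"hand": -0.3,"x": 0,"y": 0,"z": 0,"yaw": 0},
    {"hand": -0.6,"x": 0,"y": 0,"z": 0,"yaw": 0},
    {"hand": -1,"x": 0,"y": 0,"z": 0,"yaw": 0},
    {"hand": -1,"x": 0,"y": 0,"z": 0,"yaw": 0},
    {"hand": -1,"x": 0,"y": 0,"z": 0,"yaw": 0},
    {"hand": -1,"x": 0,"y": 0,"z": 0,"yaw": 0},
    {"hand": -1,"x": 0,"y": 0,"z": 0,"yaw": 0},
    {"hand": -1,"x": 0,"y": 0,"z": 0,"yaw": 0},
  ],
  newtons=45,
)

```text
clock: 3.95
eef_pos: [472.0, 0.5, 110.5]
eef_rot: [-3.142, 0.0, 1.77]
wrist_force: [-0.1, 0.1, -0.1]
finger_gap: 33.2
finger_force: 0.0
```

Request:
arm_command(
  targets=[
    {"hand": -1,"x": 0,"y": 0,"z": 0,"yaw": 0},
    {"hand": -1,"x": 0,"y": 0,"z": 0,"yaw": 0},
    {"hand": -1,"x": 0,"y": 0,"z": 0,"yaw": 0},
    {"hand": -1,"x": 0,"y": 0,"z": 0,"yaw": 0},
  ],
)

```text
clock: 4.35
eef_pos: [472.0, 0.4, 110.4]
eef_rot: [-3.142, -0.0, 1.77]
wrist_force: [1.1, 0.0, -0.4]
finger_gap: 24.1
finger_force: 45.0
```

Request:
arm_command(
  targets=[
    {"hand": -1,"x": 0,"y": 0,"z": -0.01,"yaw": 0},
    {"hand": -1,"x": 0,"y": 0,"z": -0.02,"yaw": 0},
    {"hand": -1,"x": 0,"y": 0,"z": -0.02,"yaw": 0},
    {"hand": -1,"x": 0,"y": 0,"z": -0.02,"yaw": -0.034},
    {"hand": -1,"x": 0,"y": 0,"z": -0.02,"yaw": -0.034},
    {"hand": -1,"x": 0,"y": 0,"z": -0.01,"yaw": 0},
    {"hand": -1,"x": 0,"y": 0,"z": 0,"yaw": 0},
  ],
)

```text
clock: 5.05
eef_pos: [472.4, 0.4, 211.7]
eef_rot: [3.139, 0.001, 1.837]
wrist_force: [-0.3, -0.1, -2.9]
finger_gap: 23.9
finger_force: 45.0
```

```bash
python3 -c "
from h import *
to([419,-245,209],1.838)"
```

```text
t 5.05 pos [4.724e+02 4.000e-01 2.117e+02] rot [3.139e+00 1.000e-03 1.837e+00] F [-0.3 -0.1 -2.9] gap 23.9 ff 44.97929334640503
tool delta [-222.7 -116.1    2.6] yaw -0.001
```

Request:
arm_command(
  targets=[
    {"hand": -1,"x": -0.0148,"y": -0.0078,"z": 0,"yaw": 0},
    {"hand": -1,"x": -0.0297,"y": -0.0155,"z": 0,"yaw": 0},
    {"hand": -1,"x": -0.0297,"y": -0.0155,"z": 0,"yaw": 0},
    {"hand": -1,"x": -0.0297,"y": -0.0155,"z": 0,"yaw": 0},
    {"hand": -1,"x": -0.0297,"y": -0.0155,"z": 0,"yaw": 0},
    {"hand": -1,"x": -0.0297,"y": -0.0155,"z": 0,"yaw": 0},
    {"hand": -1,"x": -0.0297,"y": -0.0155,"z": 0,"yaw": 0},
    {"hand": -1,"x": -0.0148,"y": -0.0078,"z": 0,"yaw": 0},
    {"hand": -1,"x": -0.0148,"y": -0.0078,"z": 0.003,"yaw": 0},
    {"hand": -1,"x": 0,"y": 0,"z": 0,"yaw": 0},
  ],
)

```text
clock: 6.05
eef_pos: [417.6, -246.1, 206.0]
eef_rot: [-3.14, -0.002, 1.835]
wrist_force: [-1.3, 0.1, -2.7]
finger_gap: 23.8
finger_force: 45.0
```

```bash
python3 - <<'E'
from h import *
to([535,-213,209],1.838)
a=snap('side','s2');b=snap('top','t2');snap('wrist','w2')
o=np.vstack([cv2.resize(a[150:370,230:450],(400,400)),]);p=cv2.resize(b[160:330,320:490],(400,400))
cv2.imwrite('pics/c2.png',np.hstack([o,p])[:,:,::-1])
E
```

```text
t 6.05 pos [ 417.6 -246.1  206. ] rot [-3.140e+00 -2.000e-03  1.835e+00] F [-1.3  0.1 -2.7] gap 23.8 ff 44.97910916805267
tool delta [  1.2 121.9  -3.2] yaw -0.003
```

View pics/c2.png

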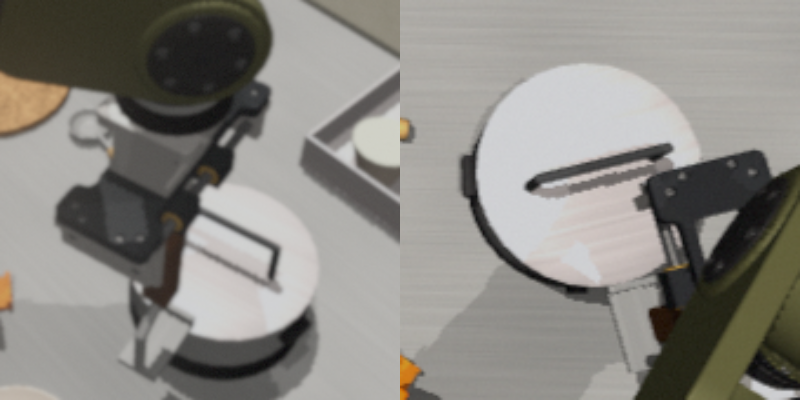

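The close view shows the tongue in front of the lid on its -x side (top crop ~(633,288)), with the loop's bar from (530,187) to (672,150). I'll compute the lateral alignment before inserting.

```bash
python3 - <<'E'
from h import *
f=lambda u,v,z: onz('t2',320+(u-400)*.425,160+v*.425,z)
R=np.array([[np.cos(.267),np.sin(.267)],[-np.sin(.267),np.cos(.267)]]) # world->lid axes
C=np.array([535,-213])
for n,u,v,z in (('barL',530,187,130),('barR',672,150,130),('tongue front L',608,290,109),('tongue back L',630,372,101)):
  P=f(u,v,z); print(n,P.round(1),(R@(P[:2]-C)).round(1))
print('tcp',R@(np.array([417.6,-246.1])-C))
# exact bar in t2
g=load('t2')[0].max(2)
for y in range(218,245): print(y,''.join('#' if v<60 else '+' if v<100 else '.' for v in g[y,370:440]))
E
```

```text
barL [ 513.9 -159.8  130. ] [-6.3 56.9]
barR [ 544.3 -266.2  130. ] [ -5.  -53.7]
tongue front L [ 439.7 -221.   109. ] [-94.   17.4]
tongue back L [ 379.4 -238.   101. ] [-156.6   17. ]
tcp [-121.97320526   -0.95246936]
218 ......................................................................
219 ......................................................................
220 ......................................................................
221 ..............................................................+++.....
222 .........................................................+#++++++.....
223 .....................................................+++++++++++++....
224 .................................................++++++++++++##++.....
225 .............................................++++++++++++#####+.......
226 .........................................+#+++++++++#########+........
227 .....................................+++++++++++#+++++.+####+.........
228 .................................+++++++++++#++++........++...........
229 ............................++++++++++++#++++.....
[... 445 characters left out ...]
...........+##+########+.
236 ......##++++++++.......................................###############
237 ....+####++............................................##+############
238 ....#####+..........................................+++####+##########
239 ...+####+............................................+####+###########
240 ....###+.............................................+#########+++####
241 .....+...............................................+########+++++###
242 .....................................................+#########+..+###
243 ....................................................+++#########+#####
244 ..................................................++++++##############
```

Request:
arm_command(
  targets=[
    {"hand": -1,"x": 0.002,"y": 0,"z": -0.002,"yaw": 0},
    {"hand": -1,"x": 0,"y": 0.01,"z": 0,"yaw": 0},
    {"hand": -1,"x": 0,"y": 0.015,"z": 0,"yaw": 0},
    {"hand": -1,"x": 0,"y": 0.015,"z": 0,"yaw": 0},
    {"hand": -1,"x": 0,"y": 0.015,"z": 0,"yaw": 0},
    {"hand": -1,"x": 0,"y": 0.015,"z": 0,"yaw": 0},
    {"hand": -1,"x": 0,"y": 0.015,"z": 0,"yaw": 0},
    {"hand": -1,"x": 0,"y": 0.01,"z": 0,"yaw": 0},
    {"hand": -1,"x": 0,"y": 0,"z": 0,"yaw": 0},
  ],
)

```text
clock: 7.1
eef_pos: [510.8, -217.2, 208.9]
eef_rot: [-3.141, -0.0, 1.839]
wrist_force: [-0.6, 0.0, -2.3]
finger_gap: 24.1
finger_force: 45.0
```

Request:
arm_command(
  targets=[
    {"hand": -1,"x": 0,"y": 0.01,"z": 0,"yaw": 0},
    {"hand": -1,"x": 0,"y": 0.008,"z": 0,"yaw": 0},
    {"hand": -1,"x": 0,"y": 0.006,"z": 0,"yaw": 0},
    {"hand": -1,"x": 0,"y": 0,"z": 0,"yaw": 0},
  ],
)

```text
clock: 7.5
eef_pos: [533.3, -211.4, 209.3]
eef_rot: [3.142, -0.0, 1.838]
wrist_force: [1.0, 0.2, -2.0]
finger_gap: 23.5
finger_force: 45.0
```

```bash
python3 - <<'E'
from h import *
to([535,-213,209],1.838)
a=snap('side','s3')
cv2.imwrite('pics/c3.png',cv2.resize(a[190:360,270:440],(600,600),interpolation=2)[:,:,::-1])
E
```

```text
t 7.5 pos [ 533.3 -211.4  209.3] rot [ 3.142 -0.     1.838] F [ 1.   0.2 -2. ] gap 23.5 ff 44.979400634765625
tool delta [-2.   1.2  0.3] yaw 0.0
```

View pics/c3.png

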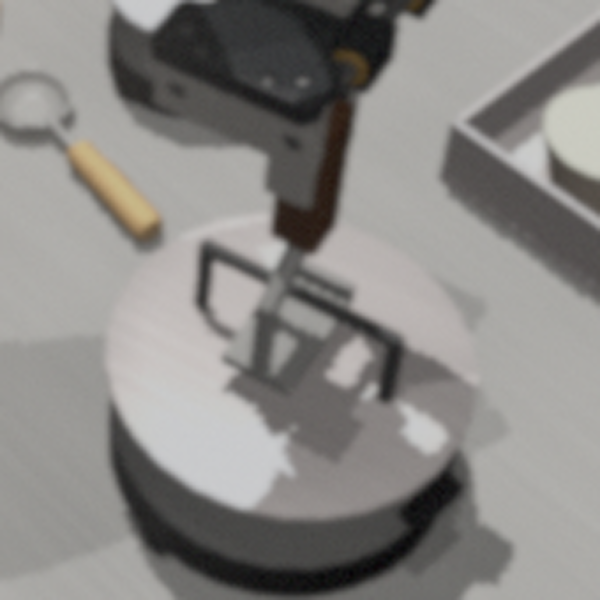

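The tongue is through the loop and its lip is past the bar (bar from (205,245) to (400,345), tongue crossing about (300,310)). I'll lift slowly.

Request:
arm_command(
  targets=[
    {"hand": -1,"x": 0,"y": 0,"z": -0.006,"yaw": 0},
    {"hand": -1,"x": 0,"y": 0,"z": -0.006,"yaw": 0},
    {"hand": -1,"x": 0,"y": 0,"z": -0.003,"yaw": 0},
    {"hand": -1,"x": 0,"y": 0,"z": -0.002,"yaw": 0},
    {"hand": -1,"x": 0,"y": 0,"z": -0.002,"yaw": 0},
    {"hand": -1,"x": 0,"y": 0,"z": -0.002,"yaw": 0},
    {"hand": -1,"x": 0,"y": 0,"z": -0.002,"yaw": 0},
    {"hand": -1,"x": 0,"y": 0,"z": -0.002,"yaw": 0},
    {"hand": -1,"x": 0,"y": 0,"z": -0.003,"yaw": 0},
    {"hand": -1,"x": 0,"y": 0,"z": -0.003,"yaw": 0},
  ],
)

```text
clock: 8.55
eef_pos: [532.7, -211.6, 240.6]
eef_rot: [-3.141, -0.0, 1.838]
wrist_force: [0.5, -0.3, -6.0]
finger_gap: 24.2
finger_force: 45.0
```

Request:
arm_command(
  targets=[
    {"hand": -1,"x": 0,"y": 0,"z": -0.004,"yaw": 0},
    {"hand": -1,"x": 0,"y": 0,"z": -0.006,"yaw": 0},
    {"hand": -1,"x": 0,"y": 0,"z": -0.008,"yaw": 0},
    {"hand": -1,"x": 0,"y": 0,"z": -0.01,"yaw": 0},
    {"hand": -1,"x": 0,"y": 0,"z": -0.01,"yaw": 0},
    {"hand": -1,"x": 0,"y": 0,"z": -0.008,"yaw": 0},
    {"hand": -1,"x": 0,"y": 0,"z": -0.006,"yaw": 0},
    {"hand": -1,"x": 0,"y": 0,"z": -0.003,"yaw": 0},
    {"hand": -1,"x": 0,"y": 0,"z": 0,"yaw": 0},
    {"hand": -1,"x": 0,"y": 0,"z": 0,"yaw": 0},
  ],
)

```text
clock: 9.55
eef_pos: [532.7, -211.6, 295.1]
eef_rot: [-3.141, -0.0, 1.838]
wrist_force: [-0.0, -0.0, -7.0]
finger_gap: 23.9
finger_force: 45.0
```

```bash
python3 - <<'E'
from h import *
a=snap('side','s4');b=snap('top','t4')
to([558,-211,300],1.838)
cv2.imwrite('pics/c4.png',cv2.resize(a[130:360,250:480],(600,600),interpolation=2)[:,:,::-1])
E
```

```text
t 9.65 pos [ 532.7 -211.6  295. ] rot [-3.141e+00 -1.000e-03  1.838e+00] F [ 0.   0.  -6.4] gap 23.7 ff 44.97811675071716
tool delta [-6.1 24.6 -5. ] yaw -0.0
```

View pics/c4.png

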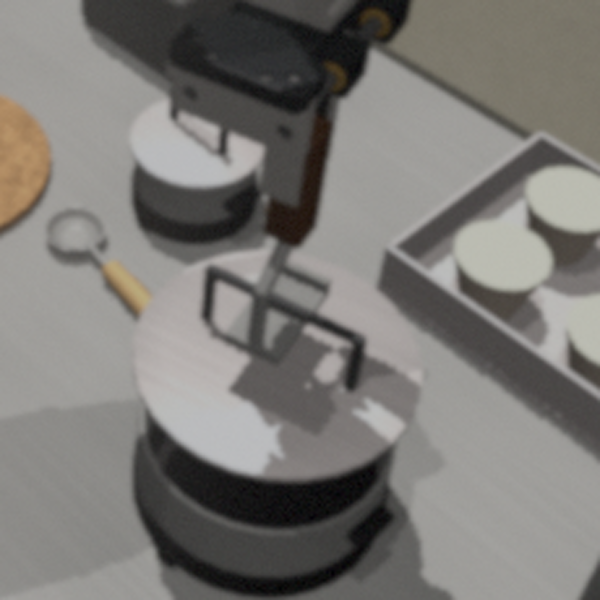

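The lid hangs level from the tongue, clear of the pot. I'll measure its centre relative to the TCP.

```bash
python3 - <<'E'
from h import *
b=load('t4')[0]; g=b.max(2)
hsv=cv2.cvtColor(b,cv2.COLOR_RGB2HSV)
m=((hsv[...,2]>120)&(hsv[...,1]<45)).astype(np.uint8)
# left boundary & others of plate: take bar ends instead
for y in range(200,250,2): print(y,''.join('#' if v<60 else '+' if v<100 else '.' for v in g[y,360:450]))
E
```

```text
200 ..........................................................+############+..................
202 .........................................................+############+..................+
204 .........................................................############+..................++
206 .......................................................+############+..................+++
208 ...................................................+++#############+..................+++.
210 ......................................+....++++......+############+..................+++..
212 ....................................................+############+..................+++...
214 ....................................................############+..................+++....
216 ...................................................############+...................++.....
218 ..................................................############+...................++......
220 .................................................############+..................++++++....
222 ................................................###
[... 574 characters left out ...]
##################++++++++++++++++.
236 ........................................+########################################+++++++.+
238 ........................................#################################################+
240 .......................................###################################################
242 ......................................#########+..+#######################################
244 .....................................##########++#########################################
246 .....................................#########+#####++++++++++++#################+++######
248 +....................................++############+++++++++++++++++++++++#######+....####
```

```bash
python3 - <<'E'
from h import *
L=onz('t4',382,231,196); yl=np.array([-np.sin(.267),np.cos(.267)])
c=L[:2]-53*yl; print(L,c)
off=np.array([534,-213])-[532.7,-211.6]; 
t=np.array([557.4,192])-off; to([*t,295]); to([*t,295-124.6+2])
E
```

```text
[ 519.04354448 -160.22440259  196.        ] [ 533.02700767 -211.34644047]
t 9.65 pos [ 532.7 -211.6  295. ] rot [-3.141e+00 -1.000e-03  1.838e+00] F [ 0.   0.  -6.4] gap 23.7 ff 44.97811675071716
tool delta [3.844e+02 1.295e+02 1.000e-01] yaw None
t 9.65 pos [ 532.7 -211.6  295. ] rot [-3.141e+00 -1.000e-03  1.838e+00] F [ 0.   0.  -6.4] gap 23.7 ff 44.97811675071716
tool delta [384.4 129.6 122.7] yaw None
```

Request:
arm_command(
  targets=[
    {"hand": -1,"x": 0.004,"y": 0.00135,"z": 0,"yaw": 0},
    {"hand": -1,"x": 0.008,"y": 0.0027,"z": 0,"yaw": 0},
    {"hand": -1,"x": 0.012,"y": 0.00405,"z": 0,"yaw": 0},
    {"hand": -1,"x": 0.016,"y": 0.0054,"z": 0,"yaw": 0},
    {"hand": -1,"x": 0.016,"y": 0.0054,"z": 0,"yaw": 0},
    {"hand": -1,"x": 0.016,"y": 0.0054,"z": 0,"yaw": 0},
    {"hand": -1,"x": 0.016,"y": 0.0054,"z": 0,"yaw": 0},
    {"hand": -1,"x": 0.016,"y": 0.0054,"z": 0,"yaw": 0},
    {"hand": -1,"x": 0.016,"y": 0.0054,"z": 0,"yaw": 0},
    {"hand": -1,"x": 0.016,"y": 0.0054,"z": 0,"yaw": 0},
  ],
)

```text
clock: 10.65
eef_pos: [541.1, -66.7, 295.5]
eef_rot: [3.141, 0.0, 1.838]
wrist_force: [0.4, -0.9, -6.5]
finger_gap: 23.8
finger_force: 45.0
```

Request:
arm_command(
  targets=[
    {"hand": -1,"x": 0.016,"y": 0.0054,"z": 0,"yaw": 0},
    {"hand": -1,"x": 0.016,"y": 0.0054,"z": 0,"yaw": 0},
    {"hand": -1,"x": 0.016,"y": 0.0054,"z": 0,"yaw": 0},
    {"hand": -1,"x": 0.016,"y": 0.0054,"z": 0,"yaw": 0},
    {"hand": -1,"x": 0.016,"y": 0.0054,"z": 0,"yaw": 0},
    {"hand": -1,"x": 0.016,"y": 0.0054,"z": 0,"yaw": 0},
    {"hand": -1,"x": 0.016,"y": 0.0054,"z": 0,"yaw": 0},
    {"hand": -1,"x": 0.016,"y": 0.0054,"z": 0,"yaw": 0},
    {"hand": -1,"x": 0.016,"y": 0.0054,"z": 0,"yaw": 0},
    {"hand": -1,"x": 0.016,"y": 0.0054,"z": 0,"yaw": 0},
  ],
)

```text
clock: 11.65
eef_pos: [550.7, 101.9, 295.5]
eef_rot: [3.142, -0.0, 1.838]
wrist_force: [-0.5, 0.2, -7.1]
finger_gap: 23.8
finger_force: 45.0
```

Request:
arm_command(
  targets=[
    {"hand": -1,"x": 0.016,"y": 0.0054,"z": 0,"yaw": 0},
    {"hand": -1,"x": 0.016,"y": 0.0054,"z": 0,"yaw": 0},
    {"hand": -1,"x": 0.016,"y": 0.0054,"z": 0,"yaw": 0},
    {"hand": -1,"x": 0.016,"y": 0.0054,"z": 0,"yaw": 0},
    {"hand": -1,"x": 0.012,"y": 0.00405,"z": 0,"yaw": 0},
    {"hand": -1,"x": 0.008,"y": 0.0027,"z": 0,"yaw": 0},
    {"hand": -1,"x": 0.004,"y": 0.00135,"z": 0,"yaw": 0},
    {"hand": -1,"x": 0,"y": 0,"z": 0,"yaw": 0},
    {"hand": -1,"x": 0,"y": 0,"z": 0,"yaw": 0},
    {"hand": -1,"x": 0,"y": 0,"z": 0,"yaw": 0},
  ],
)

```text
clock: 12.65
eef_pos: [556.4, 192.4, 295.5]
eef_rot: [3.142, 0.0, 1.837]
wrist_force: [0.1, 0.1, -6.9]
finger_gap: 23.5
finger_force: 45.0
```

```bash
python3 - <<'E'
from h import *
a=snap('side','s5');b=snap('top','t5')
to([556.5,192.5,172])
cv2.imwrite('pics/c5.png',np.hstack([cv2.resize(a[80:280,130:330],(400,400)),cv2.resize(b[130:310,110:290],(400,400))])[:,:,::-1])
E
```

```text
t 12.75 pos [556.4 192.6 295.6] rot [3.141 0.    1.837] F [ 0.2  0.  -6.1] gap 23.9 ff 44.978068470954895
tool delta [-1.000e-01  1.000e-01  1.236e+02] yaw None
```

View pics/c5.png

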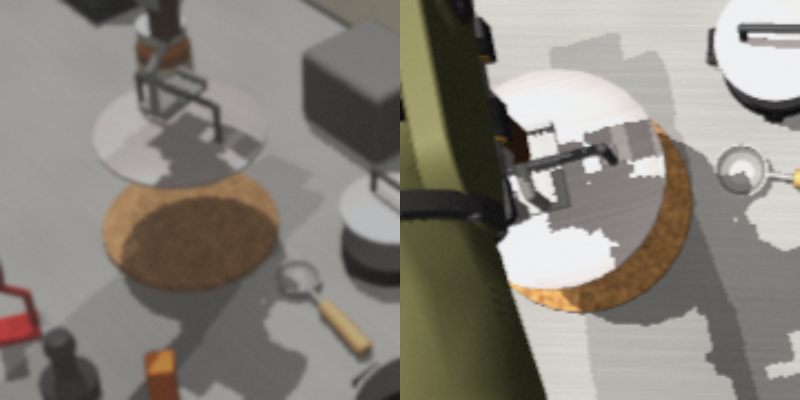

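The lid hangs level over the trivet (side crop: lid at (180,130), trivet at (190,228)). A quick offset check from the side view comes next.

```bash
python3 - <<'E'
from h import *
im=load('s0' if 0 else 'side0')[0]; hsv=cv2.cvtColor(im,cv2.COLOR_RGB2HSV)
m=((hsv[...,0]>5)&(hsv[...,0]<22)&(hsv[...,1]>80)&(hsv[...,2]>80)).astype(np.uint8);m[:,:178]=0;m[:,275:]=0;m[:160]=0;m[225:]=0
e=cv2.fitEllipse(cv2.convexHull(max(cv2.findContours(m,0,1)[0],key=cv2.contourArea)));print('trivet',e,onz('side0',*e[0],10))
# lid plate in side: extreme columns & bottom row from crop (93..268, ..187)
l=onz('s5',130+93/2,80+135/2,149);r=onz('s5',130+268/2,80+130/2,149);print((l+r)/2,np.linalg.norm(l-r))
print(onz('s5',130+180/2,80+133/2,149))
E
```

```text
trivet ((224.91845703125, 193.27389526367188), (61.01848602294922, 87.89046478271484), 83.5699234008789) [558.14664596 187.84610523  10.        ]
[556.10030217 181.17680018 149.        ] 179.20225758821206
[555.13330455 180.93191265 149.        ]
```

Request:
arm_command(
  targets=[
    {"hand": -1,"x": 0,"y": 0,"z": 0.004,"yaw": 0},
    {"hand": -1,"x": 0,"y": 0,"z": 0.008,"yaw": 0},
    {"hand": -1,"x": 0,"y": 0,"z": 0.012,"yaw": 0},
    {"hand": -1,"x": 0,"y": 0,"z": 0.016,"yaw": 0},
    {"hand": -1,"x": 0,"y": 0,"z": 0.016,"yaw": 0},
    {"hand": -1,"x": 0,"y": 0,"z": 0.016,"yaw": 0},
    {"hand": -1,"x": 0,"y": 0,"z": 0.016,"yaw": 0},
    {"hand": -1,"x": 0,"y": 0,"z": 0.012,"yaw": 0},
    {"hand": -1,"x": 0,"y": 0,"z": 0.008,"yaw": 0},
    {"hand": -1,"x": 0,"y": 0,"z": 0.004,"yaw": 0},
  ],
)

```text
clock: 13.75
eef_pos: [556.1, 192.9, 182.5]
eef_rot: [-3.141, -0.0, 1.838]
wrist_force: [0.3, 0.0, -6.6]
finger_gap: 23.6
finger_force: 45.0
```

Request:
arm_command(
  targets=[
    {"hand": -1,"x": 0,"y": 0,"z": 0.003,"yaw": 0},
    {"hand": -1,"x": 0,"y": 0,"z": 0.002,"yaw": 0},
    {"hand": -1,"x": 0,"y": 0,"z": 0.002,"yaw": 0},
    {"hand": -1,"x": 0,"y": 0,"z": 0.002,"yaw": 0},
    {"hand": -1,"x": 0,"y": 0,"z": 0.002,"yaw": 0},
    {"hand": -1,"x": 0,"y": 0,"z": 0.002,"yaw": 0},
    {"hand": -1,"x": 0,"y": 0,"z": 0,"yaw": 0},
  ],
)

```text
clock: 14.45
eef_pos: [556.5, 193.0, 170.5]
eef_rot: [3.141, 0.0, 1.838]
wrist_force: [0.2, 0.7, -6.1]
finger_gap: 23.9
finger_force: 45.0
```

Request:
arm_command(
  targets=[
    {"hand": -1,"x": 0,"y": 0,"z": 0.001,"yaw": 0},
    {"hand": -1,"x": 0,"y": 0,"z": 0.001,"yaw": 0},
    {"hand": -1,"x": 0,"y": 0,"z": 0.001,"yaw": 0},
    {"hand": -1,"x": 0,"y": 0,"z": 0.001,"yaw": 0},
    {"hand": -1,"x": 0,"y": 0,"z": 0,"yaw": 0},
  ],
)

```text
clock: 14.95
eef_pos: [556.3, 193.0, 166.3]
eef_rot: [-3.141, -0.0, 1.838]
wrist_force: [-0.1, 0.1, -2.9]
finger_gap: 24.1
finger_force: 45.0
```

Request:
arm_command(
  targets=[
    {"hand": -1,"x": 0,"y": 0,"z": 0.004,"yaw": 0},
    {"hand": -1,"x": 0,"y": 0,"z": 0.006,"yaw": 0},
    {"hand": -1,"x": 0,"y": 0,"z": 0.005,"yaw": 0},
    {"hand": -1,"x": 0,"y": 0,"z": 0.003,"yaw": 0},
    {"hand": -1,"x": 0,"y": 0,"z": 0,"yaw": 0},
  ],
)

```text
clock: 15.45
eef_pos: [556.1, 192.9, 147.8]
eef_rot: [-3.141, -0.0, 1.838]
wrist_force: [-0.4, 0.2, -1.8]
finger_gap: 23.6
finger_force: 45.0
```

```bash
python3 - <<'E'
from h import *
a=snap('side','s6');b=snap('top','t6')
to([556.5,192.5,149])
cv2.imwrite('pics/c6.png',np.hstack([cv2.resize(a[120:260,160:300],(400,400)),cv2.resize(b[150:300,120:270],(400,400))])[:,:,::-1])
E
```

```text
t 15.55 pos [556.4 193.  148.5] rot [ 3.142 -0.     1.838] F [-0.3 -0.2 -2.1] gap 24.0 ff 44.979318380355835
tool delta [-0.5 -0.  -0.5] yaw None
```

View pics/c6.png

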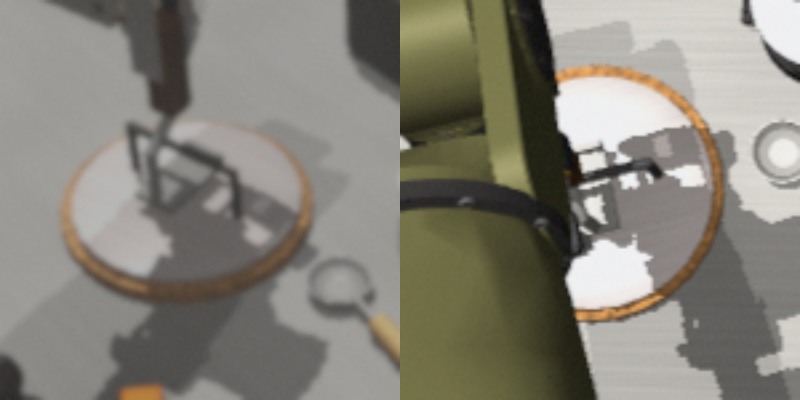

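The lid lies flat and concentric on the trivet, with an even cork ring in both views. I'll withdraw the lifter straight back.

Request:
arm_command(
  targets=[
    {"hand": -1,"x": 0,"y": -0.005,"z": 0,"yaw": 0},
    {"hand": -1,"x": 0,"y": -0.01,"z": 0,"yaw": 0},
    {"hand": -1,"x": 0,"y": -0.015,"z": 0,"yaw": 0},
    {"hand": -1,"x": 0,"y": -0.015,"z": 0,"yaw": 0},
    {"hand": -1,"x": 0,"y": -0.015,"z": 0,"yaw": 0},
    {"hand": -1,"x": 0,"y": -0.02,"z": 0,"yaw": 0},
    {"hand": -1,"x": 0,"y": -0.02,"z": 0,"yaw": 0},
    {"hand": -1,"x": 0,"y": -0.01,"z": 0,"yaw": 0},
    {"hand": -1,"x": 0,"y": 0,"z": 0,"yaw": 0},
  ],
)

```text
clock: 16.45
eef_pos: [449.8, 163.8, 148.9]
eef_rot: [3.141, -0.0, 1.838]
wrist_force: [-0.2, 0.6, -1.4]
finger_gap: 24.0
finger_force: 45.0
```

Request:
arm_command(
  targets=[
    {"hand": -1,"x": 0,"y": 0,"z": -0.01,"yaw": 0},
    {"hand": -1,"x": 0,"y": 0,"z": -0.02,"yaw": 0},
    {"hand": -1,"x": 0,"y": 0,"z": -0.02,"yaw": 0},
    {"hand": -1,"x": 0,"y": 0,"z": -0.01,"yaw": 0.034},
    {"hand": -1,"x": 0,"y": 0,"z": 0,"yaw": 0.034},
    {"hand": -1,"x": 0,"y": 0,"z": 0,"yaw": 0},
  ],
)

```text
clock: 17.05
eef_pos: [451.0, 164.1, 209.3]
eef_rot: [3.14, -0.0, 1.769]
wrist_force: [-0.3, -0.4, -2.2]
finger_gap: 23.9
finger_force: 45.0
```

```bash
python3 -c "
from h import *
to([472,0.4,112],1.77)"
```

```text
t 17.05 pos [451.  164.1 209.3] rot [ 3.14  -0.     1.769] F [-0.3 -0.4 -2.2] gap 23.9 ff 44.979642033576965
tool delta [-164.6  -11.8   97.3] yaw -0.001
```

Request:
arm_command(
  targets=[
    {"hand": -1,"x": -0.0118,"y": -0.0008,"z": 0,"yaw": 0},
    {"hand": -1,"x": -0.0235,"y": -0.0017,"z": 0,"yaw": 0},
    {"hand": -1,"x": -0.0235,"y": -0.0017,"z": 0,"yaw": 0},
    {"hand": -1,"x": -0.0235,"y": -0.0017,"z": 0,"yaw": 0},
    {"hand": -1,"x": -0.0235,"y": -0.0017,"z": 0,"yaw": 0},
    {"hand": -1,"x": -0.0235,"y": -0.0017,"z": 0,"yaw": 0},
    {"hand": -1,"x": -0.0235,"y": -0.0017,"z": 0,"yaw": 0},
    {"hand": -1,"x": -0.0118,"y": -0.0008,"z": 0,"yaw": 0},
    {"hand": -1,"x": 0,"y": 0,"z": 0,"yaw": 0},
  ],
)

```text
clock: 17.95
eef_pos: [471.4, -1.0, 208.3]
eef_rot: [-3.141, 0.0, 1.768]
wrist_force: [-0.5, 0.0, -1.0]
finger_gap: 23.7
finger_force: 45.0
```

Request:
arm_command(
  targets=[
    {"hand": -1,"x": 0,"y": 0,"z": 0.01,"yaw": 0},
    {"hand": -1,"x": 0,"y": 0,"z": 0.02,"yaw": 0},
    {"hand": -1,"x": 0,"y": 0,"z": 0.02,"yaw": 0},
    {"hand": -1,"x": 0,"y": 0,"z": 0.02,"yaw": 0},
    {"hand": -1,"x": 0,"y": 0,"z": 0.01,"yaw": 0},
    {"hand": -1,"x": 0,"y": 0,"z": 0.008,"yaw": 0},
    {"hand": -1,"x": 0,"y": 0,"z": 0.004,"yaw": 0},
    {"hand": -1,"x": 0,"y": 0,"z": 0.002,"yaw": 0},
    {"hand": -1,"x": 0,"y": 0,"z": 0.001,"yaw": 0},
    {"hand": -1,"x": 0,"y": 0,"z": 0,"yaw": 0},
  ],
)

```text
clock: 18.95
eef_pos: [471.5, 0.2, 113.8]
eef_rot: [3.141, 0.0, 1.77]
wrist_force: [0.1, -0.2, -1.5]
finger_gap: 23.8
finger_force: 45.0
```

Request:
arm_command(
  targets=[
    {"hand": -1,"x": 0,"y": 0,"z": 0.001,"yaw": 0},
    {"hand": -1,"x": 0,"y": 0,"z": 0.001,"yaw": 0},
    {"hand": -1,"x": 0,"y": 0,"z": 0.001,"yaw": 0},
    {"hand": -1,"x": 0,"y": 0,"z": 0,"yaw": 0},
  ],
)

```text
clock: 19.35
eef_pos: [471.3, 0.2, 110.4]
eef_rot: [3.141, 0.0, 1.77]
wrist_force: [0.5, -1.0, -2.4]
finger_gap: 23.6
finger_force: 45.0
```

Request:
arm_command(
  targets=[
    {"hand": -1,"x": 0,"y": 0,"z": 0.0005,"yaw": 0},
    {"hand": -1,"x": 0,"y": 0,"z": 0.0005,"yaw": 0},
    {"hand": -1,"x": 0,"y": 0,"z": 0,"yaw": 0},
  ],
)

```text
clock: 19.65
eef_pos: [471.4, 0.2, 110.4]
eef_rot: [3.141, 0.0, 1.77]
wrist_force: [-4.1, 0.7, 10.6]
finger_gap: 24.3
finger_force: 45.0
```

Request:
arm_command(
  targets=[
    {"hand": -1,"x": 0,"y": 0,"z": -0.0006,"yaw": 0},
    {"hand": -1,"x": 0,"y": 0,"z": 0,"yaw": 0},
    {"hand": -0.3,"x": 0,"y": 0,"z": 0,"yaw": 0},
    {"hand": 0,"x": 0,"y": 0,"z": 0,"yaw": 0},
    {"hand": 0.5,"x": 0,"y": 0,"z": 0,"yaw": 0},
    {"hand": 1,"x": 0,"y": 0,"z": 0,"yaw": 0},
    {"hand": 1,"x": 0,"y": 0,"z": 0,"yaw": 0},
    {"hand": 1,"x": 0,"y": 0,"z": 0,"yaw": 0},
    {"hand": 1,"x": 0,"y": 0,"z": 0,"yaw": 0},
  ],
)

```text
clock: 20.55
eef_pos: [471.2, 0.2, 110.0]
eef_rot: [-3.142, 0.0, 1.77]
wrist_force: [-0.2, 0.2, 0.0]
finger_gap: 76.2
finger_force: 0.0
```

Request:
arm_command(
  targets=[
    {"hand": 1,"x": 0,"y": 0,"z": 0,"yaw": 0},
    {"hand": 1,"x": 0,"y": 0,"z": -0.01,"yaw": 0},
    {"hand": 1,"x": 0,"y": 0,"z": -0.02,"yaw": 0},
    {"hand": 1,"x": 0,"y": 0,"z": -0.03,"yaw": 0},
    {"hand": 1,"x": 0,"y": 0,"z": -0.04,"yaw": 0},
    {"hand": 1,"x": 0,"y": 0,"z": -0.04,"yaw": 0},
    {"hand": 1,"x": 0,"y": 0,"z": -0.02,"yaw": 0},
    {"hand": 1,"x": 0,"y": 0,"z": 0,"yaw": 0},
  ],
)

```text
clock: 21.35
eef_pos: [472.0, 0.2, 273.5]
eef_rot: [3.136, 0.002, 1.77]
wrist_force: [0.7, -0.6, -0.2]
finger_gap: 93.9
finger_force: 0.0
```

```bash
python3 - <<'E'
from h import *
a=snap('side','s7'); to([472,0,300])
E
```

```text
t 21.4 pos [4.715e+02 2.000e-01 2.712e+02] rot [3.139e+00 1.000e-03 1.770e+00] F [-0.2  0.1 -0.3] gap 93.7 ff 0.0
tool delta [ -0.4   0.5 -28.8] yaw None
```

View pics/s7.png

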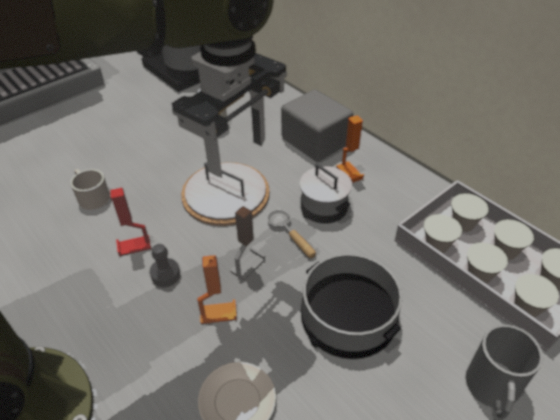

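The lid sits on the trivet at (226,190), the lifter stands in its old place at (245,225), the pot is uncovered, and the gripper is clear.

```bash
python3 -c "
from h import *
print(manip.sign_off())"
```

```text
the job is handed in; nothing more can be done
None
```

The job is handed in at about 21 s: the last picture shows the large pot's lid on the cork trivet, the lifter upright where it stood, the small lid in place and the gripper clear; the verdict itself was not reported back.

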